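Reverse the row of glass paints

ROBOT

A 6-joint arm with a two-finger parallel gripper is mounted at the origin on the work surface. World frame = base frame: x ahead of the robot, y to its left, z up, the work surface at z = 0. Lengths are in m, angles in rad, forces in N, time in s.
With the tool pointing down it reaches from about 0.425 to 0.925 m from the base axis. Payload 12.5 kg.
Tool frame: the origin (TCP) lies at the very end of the fingers, on their centre line; the grasp point (between the pads) lies 19 mm behind it; z points along the fingers, y is the line along which they close (so a half turn about z gives the same grasp; the last joint's range is limited). The gripper opens to 85 mm and grips with 20 to 120 N. Pads are 22 mm wide; open, the fingers measure 114 mm over their backs; the gripper's body (76 mm by 85 mm) begins 54 mm behind the grasp point. The pads swing forward as they close: fully open they stand 13 mm farther back than shut.
Start: joints at [-1.333, 0.491, 1.559, -0, 1.092, -0.106], TCP at [0.211, -0.588, 0.211] pointing down, gripper open.
Joint ranges: [-3.1, 3.1], [-0.84, 2.19], [0.05, 2.79], [-1.13, 4.28], [0.06, 2.93], [-2.69, 2.69]. Speed limits (rad/s): [2.22, 2.22, 2.79, 3.14, 3.14, 3.14].

INTERFACE

Orientations are given as a rotation vector (axis times angle).
In Python, from bench import arm, viewer gives the robot as it stands.
- The arm moves only by the tool play_rows, never from a script. Its argument "commands" is a list of rows, each a list of 3 entries, a list of its own where there are three numbers: the closure, from -1 (fully open) to 1 (shut), then the shift along the tool's x, y, z in cm, then the turn about the tool's z in degrees. In form: [[grip, [dx, dy, dz], roll], ...]. A call has 1 to 5 rows; each row is the pose to reach, as a shift and turn from the pose commanded when the call began, along the tool's axes at that moment; what a row does not reach only later rows make up. A row lasts 1/10 s, in which the tool goes at most 50 mm and 8.59 degrees, less where a joint would pass 70% of its speed; a pose out of reach is approached as far as the arm can. A call with a gripper value outside its range is refused whole. The fingers move at their own pace and stop on an object; "newtons" is the grip in N (left out, the last holds). Time passes only in rows, so rows that repeat a pose let the fingers close. It gives the time, the measured TCP pose, the force, the opening and the grip force at its end, in the units of the state.
- arm.state(): the state, without advancing time (a new reading comes with each control period).
- viewer.camera(name): name is "side" or "top"; returns (picture, depth): 400x640x3 uint8, red, green, blue; 400x640 float32, m along the optical axis (not along the pixel's ray), 0 where there is no reading.
- viewer.camera_params(name): a dict with "fx", "fy", "cx", "cy" (pixels), "k1" (the pictures are not rectified: a ray, as slopes to the right and down, at radius r is drawn at 1 + k1 r^2 times it, then the intrinsics apply), "rvec" (rotation vector, rad) and "tvec" (3), from world to camera coordinates, as OpenCV has them. Camera axes: x right, y down, z forward; pixel columns grow to the right and rows downward; lengths in m; the calibration is good to about 2 mm. A picture is of the moment at which its call begins. camera_params takes no time and is no camera call.
- arm.close_job(): hands the job in; it is judged then, once.
The state is a dict: "t": time; "qpos": joint angles; "joint_velocities": joint speeds; "effort": joint torques, N m; "tool_pos": TCP position; "eef_rot": TCP orientation; "wrist_force": force on the tool from outside, world axes, zero at the start; "ft_torque": the same for the moment, N m; "width": finger opening in m; "gripper_force": force on a finger pad.
Only numpy, scipy, OpenCV 4.12 (cv2) and the standard library are available. Lean on these libraries where they do the work, as an engineer would, in place of code of your own. Each camera call takes 0.05 s, during which the arm holds its last target. There are 200 camera calls.

TASK

The class is turning its glass panel over to paint the back, so the colours are needed in reverse: move the four paint jars from the white tray into the empty dark wooden tray, one to a compartment, so that their row is mirrored (the jar at the left end of the white tray, as seen from the robot, ends at the right end of the wooden tray, the second from the left ends second from the right, and so on). Set the jars down upright without dropping or tipping any of them, and leave the solder spool between the trays where it stands.

Things in the scene. Friction and masses are not known exactly. Their poses are not given: they have to be found in the camera images.
- red_center (a point): centre (half-way up) of the closed red paint jar: upright cylinder 34 mm in diameter and 60 mm tall, red body with a white paper label and a red lid, about 90 g, loose, its own z axis up. Its underside is 30 mm below this point
- yellow_center (a point): centre (half-way up) of the closed yellow paint jar: upright cylinder 34 mm in diameter and 60 mm tall, yellow body with a white paper label and a yellow lid, about 90 g, loose, its own z axis up. Its underside is 30 mm below this point
- green_center (a point): centre (half-way up) of the closed green paint jar: upright cylinder 34 mm in diameter and 60 mm tall, green body with a white paper label and a green lid, about 90 g, loose, its own z axis up. Its underside is 30 mm below this point
- blue_center (a point): centre (half-way up) of the closed blue paint jar: upright cylinder 34 mm in diameter and 60 mm tall, blue body with a white paper label and a blue lid, about 90 g, loose, its own z axis up. Its underside is 30 mm below this point
- card_red: flat card of a pale red tint, 52 x 50 mm, 2 mm thick, fixed on the floor of the white tray, showing from which compartment the red jar comes (the red jar stands on it at the start). Origin at the centre of its underside
- card_yellow: flat card of a pale yellow tint, 52 x 50 mm, 2 mm thick, fixed on the floor of the white tray, showing from which compartment the yellow jar comes (the yellow jar stands on it at the start). Origin at the centre of its underside
- card_green: flat card of a pale green tint, 52 x 50 mm, 2 mm thick, fixed on the floor of the white tray, showing from which compartment the green jar comes (the green jar stands on it at the start). Origin at the centre of its underside
- card_blue: flat card of a pale blue tint, 52 x 50 mm, 2 mm thick, fixed on the floor of the white tray, showing from which compartment the blue jar comes (the blue jar stands on it at the start). Origin at the centre of its underside
- src_tray: White tray of four open compartments in a row, fixed: 66 mm (x) by 240 mm (y, the row), 14 mm high; floor, walls and dividers 4 mm thick, all walls equally high. Origin: centre of its underside; +y points left as seen from the robot (within 17 degrees). Compartment centres at y = +88.5, +29.5, -29.5, -88.5 mm, x = 0; each 58 (x) by 55 mm (y) inside. Holds the jars at the start, in any order
- dst_tray: Dark brown wooden tray of four open compartments in a row, fixed: 66 mm (x) by 240 mm (y, the row), 14 mm high; floor, walls and dividers 4 mm thick, all walls equally high. Origin: centre of its underside; +y points left as seen from the robot (within 17 degrees). Compartment centres at y = +88.5, +29.5, -29.5, -88.5 mm, x = 0; each 58 (x) by 55 mm (y) inside. Empty at the start
- spool_center (a point): centre of a bystander: an upright spool of solder, white flanges and silvery core, 38 mm in diameter and 44 mm tall, loose, standing between the two trays
Things that resemble listed ones, but are neither listed nor needed, are in the scene too. What is meant by the src_tray is not green, purple or yellow, and is the larger of those in its own colour.

How it is judged:
At the end, for the whole second after the job is handed in: every jar stands upright (within 0.1 rad), at rest and released on the floor of the dark wooden tray (its height within 4 mm), inside the compartment that mirrors the one its card lies in in the white tray (within 14 mm of the compartment's centre along the row, 15 mm across it) (((y of card_red in the frame of src_tray between 0.0685 and 0.1085 m and y of red_center in the frame of dst_tray between -0.1025 and -0.0745 m) or (y of card_red in the frame of src_tray between 0.0095 and 0.0495 m and y of red_center in the frame of dst_tray between -0.0435 and -0.0155 m) or (y of card_red in the frame of src_tray between -0.0495 and -0.0095 m and y of red_center in the frame of dst_tray between 0.0155 and 0.0435 m) or (y of card_red in the frame of src_tray between -0.1085 and -0.0685 m and y of red_center in the frame of dst_tray between 0.0745 and 0.1025 m)) and x of red_center in the frame of dst_tray between -0.015 and 0.015 m and z of red_center in the frame of dst_tray between 0.03 and 0.038 m and angle between each of red_center, yellow_center, green_center, blue_center's own z axis and vertical below 0.1 rad and linear speed of each of jar_red, jar_yellow, jar_green, jar_blue below 0.02 m/s and ((y of card_yellow in the frame of src_tray between 0.0685 and 0.1085 m and y of yellow_center in the frame of dst_tray between -0.1025 and -0.0745 m) or (y of card_yellow in the frame of src_tray between 0.0095 and 0.0495 m and y of yellow_center in the frame of dst_tray between -0.0435 and -0.0155 m) or (y of card_yellow in the frame of src_tray between -0.0495 and -0.0095 m and y of yellow_center in the frame of dst_tray between 0.0155 and 0.0435 m) or (y of card_yellow in the frame of src_tray between -0.1085 and -0.0685 m and y of yellow_center in the frame of dst_tray between 0.0745 and 0.1025 m)) and x of yellow_center in the frame of dst_tray between -0.015 and 0.015 m and z of yellow_center in the frame of dst_tray between 0.03 and 0.038 m and ((y of card_green in the frame of src_tray between 0.0685 and 0.1085 m and y of green_center in the frame of dst_tray between -0.1025 and -0.0745 m) or (y of card_green in the frame of src_tray between 0.0095 and 0.0495 m and y of green_center in the frame of dst_tray between -0.0435 and -0.0155 m) or (y of card_green in the frame of src_tray between -0.0495 and -0.0095 m and y of green_center in the frame of dst_tray between 0.0155 and 0.0435 m) or (y of card_green in the frame of src_tray between -0.1085 and -0.0685 m and y of green_center in the frame of dst_tray between 0.0745 and 0.1025 m)) and x of green_center in the frame of dst_tray between -0.015 and 0.015 m and z of green_center in the frame of dst_tray between 0.03 and 0.038 m and ((y of card_blue in the frame of src_tray between 0.0685 and 0.1085 m and y of blue_center in the frame of dst_tray between -0.1025 and -0.0745 m) or (y of card_blue in the frame of src_tray between 0.0095 and 0.0495 m and y of blue_center in the frame of dst_tray between -0.0435 and -0.0155 m) or (y of card_blue in the frame of src_tray between -0.0495 and -0.0095 m and y of blue_center in the frame of dst_tray between 0.0155 and 0.0435 m) or (y of card_blue in the frame of src_tray between -0.1085 and -0.0685 m and y of blue_center in the frame of dst_tray between 0.0745 and 0.1025 m)) and x of blue_center in the frame of dst_tray between -0.015 and 0.015 m and z of blue_center in the frame of dst_tray between 0.03 and 0.038 m); the robot touches nothing.
It fails at once if a jar is tipped over (leans more than 0.8 rad) (angle between any of red_center, yellow_center, green_center, blue_center's own z axis and vertical above 0.8 rad).
It fails at once if a jar is dropped: it falls free of the fingers at more than 0.8 m/s (some 35 mm) ((linear speed of jar_red above 0.8 m/s and contact force between the fingers and jar_red below 0.02 N) or (linear speed of jar_yellow above 0.8 m/s and contact force between the fingers and jar_yellow below 0.02 N) or (linear speed of jar_green above 0.8 m/s and contact force between the fingers and jar_green below 0.02 N) or (linear speed of jar_blue above 0.8 m/s and contact force between the fingers and jar_blue below 0.02 N)).
It fails at once if the solder spool is pushed more than 20 mm or knocked over (distance of spool_center from where it was at the start of the episode above 0.02 m or angle between spool_center's own z axis and vertical above 0.5 rad).
It also fails if it takes over 101 s, if anything falls off the work surface, if the arm or the gripper's body presses on something with over 40 N, if the wrist force passes 120 N, or if a joint passes its speed limit or range.

## Working session

There is one attempt and no reset: what is moved stays moved. The work goes in short steps, Python scripts to look and compute and a tool call to move; the robot and the scene stay as the last step left them, time stands still between calls to the robot, and variables do not carry over. Pictures are saved under pics/ and viewed, at most 14 in all, crops included, and the job is handed in when it is done.

Besides the shell and the picture viewer there is one more tool, called as name(argument=value, ...) on one line, values as JSON. play_rows: Moves the arm, as the interface text tells. Its arguments: {"type":"object","properties":{"commands":{"type":"array"},"newtons":{"type":"number"}},"required":["commands"]}

```bash
mkdir -p pics
cat > h.py <<'E'
import numpy as np, cv2
from bench import arm, viewer
def cam(n):
    p=viewer.camera_params(n); R=cv2.Rodrigues(np.array(p["rvec"],float))[0]; t=np.array(p["tvec"],float).ravel()
    return p,R,t
def rays(n,uv):
    p,R,t=cam(n); K=np.array([[p["fx"],0,p["cx"]],[0,p["fy"],p["cy"]],[0,0,1.]])
    x=cv2.undistortPoints(np.array(uv,float).reshape(-1,1,2),K,np.array([p["k1"],0,0,0.])).reshape(-1,2)
    d=np.c_[x,np.ones(len(x))]@R
    return -R.T@t,d
def onplane(n,uv,z):
    c,d=rays(n,uv); return c+d*((z-c[2])/d[:,2])[:,None]
E
python3 - <<'E'
from h import *
for n in("top","side"):
    im,d=viewer.camera(n); cv2.imwrite(f"pics/{n}0.png",im[:,:,::-1]); np.save(f"{n}0.npy",im); np.save(f"{n}0d.npy",d)
    p,R,t=cam(n); print(n,p["fx"],p["k1"],-R.T@t)
print(arm.state())
E
```

```text
top 368.7736473698678 -0.05964362325426574 [ 0.35744914 -0.06386516  0.86236205]
side 473.6153410750611 -0.14217395140315756 [ 0.33640528 -1.02683084  0.62170894]
{'t': 0.1, 'qpos': array([-1.33258042e+00,  4.91496979e-01,  1.55937658e+00,  5.44647285e-06,
        1.09173440e+00, -1.05580350e-01]), 'joint_velocities': array([ 0.00050708, -0.00087053, -0.0024752 ,  0.00208196,  0.00176469,
        0.00179938]), 'effort': array([ 4.92760912e-03, -6.19444227e+01, -2.62026697e+01, -3.46490538e-05,
        2.87008501e-03,  1.03034228e-05]), 'tool_pos': array([ 0.21064641, -0.58819744,  0.21069173]), 'eef_rot': array([-3.09429364e+00, -5.37201011e-01,  9.80832831e-05]), 'wrist_force': array([-0.2457585 ,  0.23949118, -0.30130231]), 'ft_torque': array([-0.06903364, -0.01711396,  0.00449232]), 'gripper_force': 0.0, 'width': 0.08540801385872272}
```

View pics/top0.png

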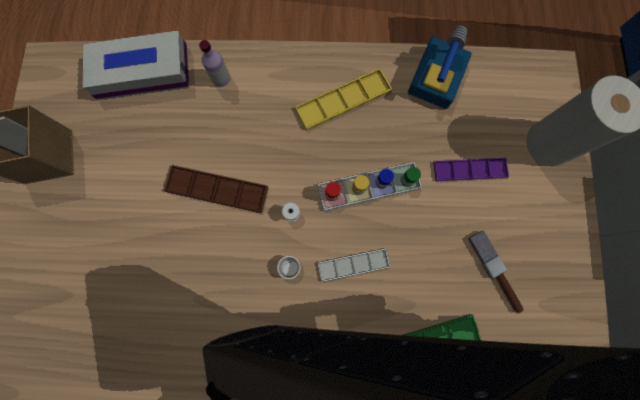

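View pics/side0.png

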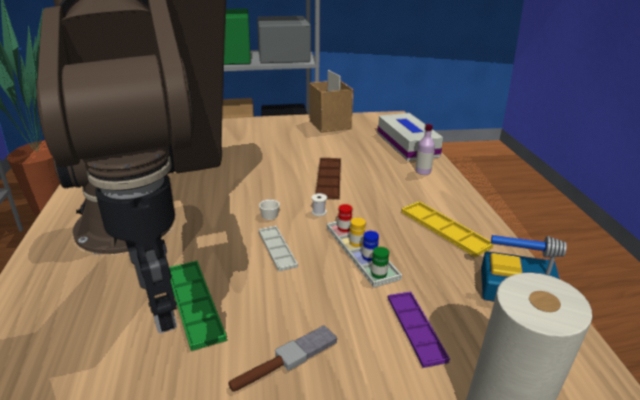

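The top view shows the white tray at (370,187) with the jars red (333,191), yellow (361,184), blue (386,177) and green (412,174) from left to right. The dark tray is at (216,188) and the spool at (291,211). The side view confirms this. Mirrored, red goes to the right end of the dark tray and green to the left end.

```bash
cat > m.py <<'E'
from h import *
im=np.load("top0.npy"); d=np.load("top0d.npy"); hsv=cv2.cvtColor(im,cv2.COLOR_RGB2HSV)
def big(m,roi):
    x0,y0,x1,y1=roi; k=np.zeros(m.shape,np.uint8); k[y0:y1,x0:x1]=m[y0:y1,x0:x1]
    n,l,s,c=cv2.connectedComponentsWithStats(k); i=1+np.argmax(s[1:,4]); return l==i
p,R,t=cam("top")
# world coordinates for every pixel from depth
vv,uu=np.mgrid[0:400,0:640]
c,dr=rays("top",np.c_[uu.ravel(),vv.ravel()]); W=(c+dr*d.reshape(-1,1)).reshape(400,640,3)
for n,roi in dict(red=(322,175,345,202),yellow=(350,168,372,198),blue=(375,162,398,192),green=(401,158,424,188)).items():
    m=np.zeros((400,640),bool); x0,y0,x1,y1=roi; m[y0:y1,x0:x1]=W[y0:y1,x0:x1,2]>0.058
    v,u=np.nonzero(m); (cx,cy),r=cv2.minEnclosingCircle(np.c_[u,v].astype(np.float32))
    print(n,len(u),onplane("top",[[cx,cy]],0.066)[0].round(4),np.median(W[m][:,2]).round(4),im[int(cy),int(cx)])
def tray(m,name):
    v,u=np.nonzero(m); P=onplane("top",np.c_[u,v],0.014)[:,:2]
    r=cv2.minAreaRect((P*1000).astype(np.float32)); print(name,r,cv2.boxPoints(r).round(0).tolist())
    P=onplane("top",np.c_[u,v],0.0)[:,:2]; print(' z0',cv2.minAreaRect((P*1000).astype(np.float32)))
br=(hsv[:,:,2]<110)&(hsv[:,:,1]>90)
tray(big(cv2.morphologyEx(br.astype(np.uint8),cv2.MORPH_CLOSE,np.ones((5,5))),(150,155,278,220)),"dst")
wh=(hsv[:,:,1]<60)&(hsv[:,:,2]>70)
tray(big(cv2.morphologyEx(wh.astype(np.uint8),cv2.MORPH_CLOSE,np.ones((15,15))),(310,155,428,215)),"src")
m=np.zeros((400,640),bool); m[198:225,278:303]=W[198:225,278:303,2]>0.036
v,u=np.nonzero(m);(cx,cy),r=cv2.minEnclosingCircle(np.c_[u,v].astype(np.float32)); print("spool",onplane("top",[[cx,cy]],0.044)[0])
print(cv2.Rodrigues(arm.state()["eef_rot"])[0].round(3))
crop=im[150:230,150:430,::-1].copy(); cs,_=cv2.findContours(br[150:230,150:430].astype(np.uint8),0,2); cv2.imwrite("pics/crop0.png",cv2.resize(crop,None,fx=2.8,fy=2.8,interpolation=2))
E
python3 m.py
```

```text
red 187 [ 0.5391 -0.0975  0.066 ] 0.0664 [131  27  27]
yellow 188 [ 0.5526 -0.1565  0.066 ] 0.0664 [158 137  56]
blue 187 [ 0.5599 -0.2155  0.066 ] 0.0667 [ 16  28 119]
green 189 [ 0.5804 -0.2735  0.066 ] 0.0665 [23 76 32]
dst ((543.177001953125, 182.9166259765625), (249.09352111816406, 70.86453247070312), 78.6319808959961) [[484.0, 68.0], [553.0, 54.0], [602.0, 298.0], [533.0, 312.0]]
 z0 ((546.2420043945312, 186.98910522460938), (253.20419311523438, 72.03401947021484), 78.6319808959961)
src ((557.3751220703125, -183.2388153076172), (68.94091796875, 241.82681274414062), 14.395378112792969) [[494.0, -75.0], [554.0, -309.0], [621.0, -292.0], [561.0, -58.0]]
 z0 ((560.6743774414062, -185.208740234375), (70.07861328125, 245.81753540039062), 14.395391464233398)
spool [0.48392869 0.00328807 0.044     ]
[[ 0.941  0.337 -0.   ]
 [ 0.337 -0.941  0.001]
 [ 0.    -0.001 -1.   ]]
```

View pics/crop0.png

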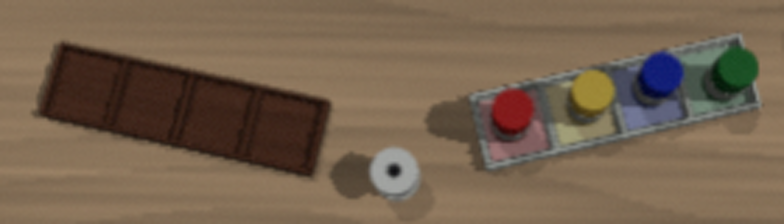

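The crop shows four dark compartments, and each jar stands off-centre on its tinted card. I'll refine the tray poses from the depth of their rims.

```bash
cat >> m.py <<'E'
print("----")
for n,roi in dict(dst=(155,155,278,222),src=(312,155,430,216)).items():
    m=np.zeros((400,640),np.uint8); x0,y0,x1,y1=roi; z=W[y0:y1,x0:x1,2]; m[y0:y1,x0:x1]=(z>0.0085)&(z<0.02)
    m=big(m,roi); v,u=np.nonzero(m); P=onplane("top",np.c_[u,v],0.014)[:,:2]
    r=cv2.minAreaRect((P*1000).astype(np.float32)); print(n,len(u),r)
    a=np.deg2rad(r[2]); ax=np.array([np.cos(a),np.sin(a)]); 
    if r[1][0]<r[1][1]: ax=np.array([-ax[1],ax[0]])
    if ax[1]<0: ax=-ax
    c=np.array(r[0])/1000; print(" yaw of tray x",np.degrees(np.arctan2(-ax[0],ax[1])).round(2),[ (c+ax*o).round(4).tolist() for o in(.0885,.0295,-.0295,-.0885)])
E
python3 m.py | sed -n '/----/,$p'
```

```text
----
dst 664 ((544.7055053710938, 180.87591552734375), (242.4629364013672, 67.18599700927734), 78.49606323242188)
 yaw of tray x -11.5 [[0.5624, 0.2676], [0.5506, 0.2098], [0.5388, 0.152], [0.5271, 0.0942]]
src 508 ((558.0526733398438, -183.1590118408203), (67.06329345703125, 241.0843963623047), 14.403579711914062)
 yaw of tray x 14.4 [[0.536, -0.0974], [0.5507, -0.1546], [0.5654, -0.2117], [0.5801, -0.2689]]
```

play_rows(commands=[[-1,[47.5,-35.1,0],-85],[-1,[47.5,-35.1,0],-85],[-1,[47.5,-35.1,0],-85],[-1,[47.5,-35.1,0],-85],[-1,[47.5,-35.1,0],-85]], newtons=30)

```text
t: 0.6
tool_pos: [0.3505, -0.379, 0.211]
eef_rot: [-2.678, -1.641, 0.0]
wrist_force: [0.6, -0.7, -0.0]
width: 0.0857
gripper_force: 0.0
```

```bash
cat > g.py <<'E'
from h import *; import sys
# usage: x y z yaw(deg of closing axis)
x,y,z,w=map(float,sys.argv[1:5]); s=arm.state(); R=cv2.Rodrigues(s["eef_rot"])[0]
yaw=np.degrees(np.arctan2(R[1,1],R[0,1])); d=R.T@(np.array([x,y,z])-s["tool_pos"])*100
print("t",round(s["t"],2),"pos",s["tool_pos"].round(4),"yaw",yaw.round(2),"w",round(s["width"],4),"shift cm",d.round(2),"roll",(((yaw-w)+180)%360-180).round(2),"q",s["qpos"].round(2))
E
python3 g.py .5391 -.0975 .2 14.4
```

```text
t 0.6 pos [ 0.3505 -0.379   0.211 ] yaw -27.0 w 0.0857 shift cm [33.64  4.02  1.11] roll -41.4 q [-0.95  0.34  1.82 -0.    0.98 -0.48]
```

play_rows(commands=[[-1,[33.6,4.0,1.1],-41.4],[-1,[33.6,4.0,1.1],-41.4],[-1,[33.6,4.0,1.1],-41.4],[-1,[33.6,4.0,1.1],-41.4],[-1,[33.6,4.0,1.1],-41.4]])

```text
t: 1.1
tool_pos: [0.4908, -0.172, 0.2029]
eef_rot: [-1.925, -2.482, 0.0]
wrist_force: [-0.7, -0.3, 0.5]
width: 0.0851
gripper_force: 0.0
```

```bash
python3 g.py .5391 -.0975 .028 14.4
```

```text
t 1.1 pos [ 0.4908 -0.172   0.2029] yaw 14.41 w 0.0851 shift cm [ 6.01  6.53 17.49] roll 0.01 q [-0.46  0.35  1.82 -0.    0.97 -0.72]
```

play_rows(commands=[[-1,[6.0,6.5,0],0],[-1,[6.0,6.5,3],0],[-1,[6.0,6.5,8],0],[-1,[6.0,6.5,12],0],[-1,[6.0,6.5,14],0]])

```text
t: 1.6
tool_pos: [0.5371, -0.099, 0.0597]
eef_rot: [-1.929, -2.474, 0.003]
wrist_force: [-0.2, -0.2, 1.4]
width: 0.0859
gripper_force: 0.0
```

```bash
python3 g.py .5391 -.0975 .028 14.4
python3 - <<'E'
from h import *
n="side"; im,d=viewer.camera(n); cv2.imwrite("pics/s1.png",cv2.resize(im[150:300,220:460,::-1],None,fx=3,fy=3))
E
```

```text
t 1.6 pos [ 0.5371 -0.099   0.0597] yaw 14.12 w 0.0859 shift cm [0.09 0.24 3.17] roll -0.28 q [-0.3   0.59  1.89 -0.    0.67 -0.55]
```

View pics/s1.png

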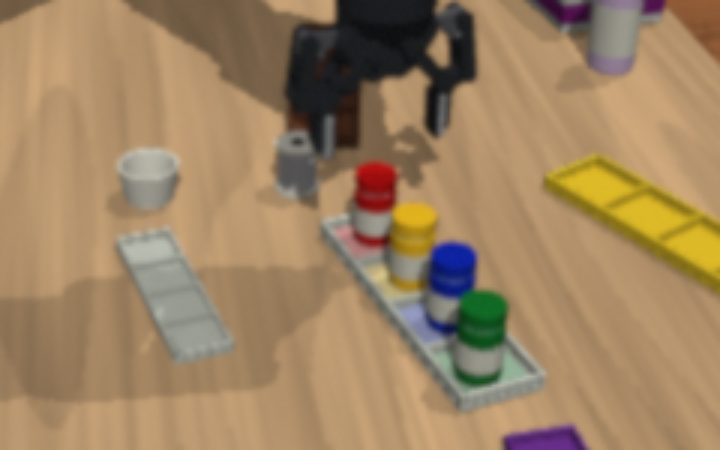

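The fingertips straddle the red jar, but their midpoint sits at about (381,133) in the crop and the lid at (375,172). I'll check that by projecting both points.

Run:
```python
from h import *
p,R,t=cam("side"); K=np.array([[p["fx"],0,p["cx"]],[0,p["fy"],p["cy"]],[0,0,1.]])
s=arm.state(); Rt=cv2.Rodrigues(s["eef_rot"])[0]; T=s["tool_pos"]
P=[T,T+Rt@[0,.043,-.013],T+Rt@[0,-.043,-.013],[.5391,-.0975,.066],[.5804,-.2735,.066],[.4839,.0033,.044]]
uv=cv2.projectPoints(np.array(P),p["rvec"] if 0 else np.array(p["rvec"],float),t,K,np.array([p["k1"],0,0,0.]))[0].reshape(-1,2)
print(uv.round(1), ((uv-[220,150])*3).round(0), T)
im=np.load("side0.npy"); print(onplane("side",[[345,207],[380.5,253]],.066))
```

```text
[[344.9 209.7]
 [361.7 201.6]
 [328.1 208.3]
 [346.  206.4]
 [382.7 248.7]
 [316.4 195.3]] [[375. 179.]
 [425. 155.]
 [324. 175.]
 [378. 169.]
 [488. 296.]
 [289. 136.]] [ 0.5364352  -0.09902549  0.05806356]
[[ 0.53620802 -0.09988402  0.066     ]
 [ 0.57222015 -0.28710287  0.066     ]]
```

Run:
```python
from h import *
n="side"; im,d=viewer.camera(n); p,R,t=cam(n)
vv,uu=np.mgrid[0:400,0:640]; c,dr=rays(n,np.c_[uu.ravel(),vv.ravel()]); W=(c+dr*d.reshape(-1,1)).reshape(400,640,3)
np.save("sd.npy",d)
for x0,x1 in((315,336),(358,374)):
    w=W[175:206,x0:x1].reshape(-1,3); col=im[175:206,x0:x1].reshape(-1,3)
    k=(w[:,2]>.05)&(w[:,2]<.12)&(w[:,1]>-.16)&(w[:,1]<0)&(col.max(1)<190); w=w[k]; o=np.argsort(w[:,2])[:25]; print(k.sum(),w[o][:6].round(3),np.median(w[o],0).round(4))
w=W[195:222,335:356].reshape(-1,3); k=(w[:,2]>.0635)&(w[:,2]<.075); print(w[k].mean(0),k.sum())
im2,_=viewer.camera("top"); cv2.imwrite("pics/t1.png",im2[:,:,::-1])
```

```text
88 [[ 0.495 -0.119  0.091]
 [ 0.49  -0.12   0.092]
 [ 0.497 -0.121  0.092]
 [ 0.489 -0.116  0.092]
 [ 0.492 -0.124  0.094]
 [ 0.495 -0.121  0.094]] [ 0.4903 -0.121   0.0978]
98 [[ 0.577 -0.084  0.089]
 [ 0.579 -0.095  0.09 ]
 [ 0.58  -0.099  0.091]
 [ 0.585 -0.099  0.092]
 [ 0.578 -0.096  0.092]
 [ 0.575 -0.081  0.092]] [ 0.5798 -0.0951  0.0949]
[ 0.53828898 -0.11044081  0.0644489 ] 55
```

View pics/t1.png

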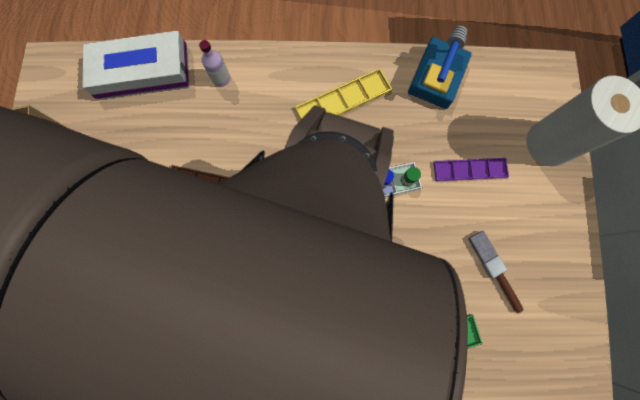

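The top view is blocked by the arm. The depth puts the finger midpoint over the jar, with the open tips at about z 0.09. I'll go down and look again before closing.

play_rows(commands=[[-1,[0.1,0.2,1],0],[-1,[0.1,0.2,2],0],[-1,[0.1,0.2,3],0],[-1,[0.1,0.2,3],0]])

```text
t: 2.15
tool_pos: [0.5397, -0.0984, 0.0321]
eef_rot: [-1.932, -2.476, 0.001]
wrist_force: [0.2, 0.7, 0.2]
width: 0.0851
gripper_force: 0.0
```

```bash
python3 g.py .5391 -.0975 .028 14.4
cat > look.py <<'E'
from h import *; import sys
n="side"; im,d=viewer.camera(n); x0,y0,x1,y1=map(int,sys.argv[2:6]) ; cv2.imwrite(f"pics/{sys.argv[1]}.png",cv2.resize(im[y0:y1,x0:x1,::-1],None,fx=3,fy=3))
E
python3 look.py s2 240 150 440 290
```

```text
t 2.15 pos [ 0.5397 -0.0984  0.0321] yaw 14.06 w 0.0851 shift cm [ 0.1  -0.04  0.41] roll -0.34 q [-0.3   0.63  1.9  -0.    0.61 -0.55]
```

View pics/s2.png

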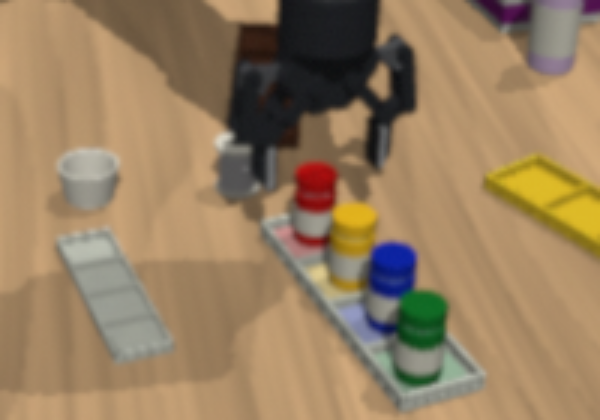

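The tips, at (265,185) and (377,165), still sit around lid height (about 0.06 m). I'll go about 1 cm lower and close on the red jar.

play_rows(commands=[[-1,[0.1,0,0.6],0],[-1,[0.1,0,1.1],0],[-1,[0.1,0,1.1],0],[1,[0.1,0,1.1],0],[1,[0.1,0,1.1],0]])

```text
t: 2.7
tool_pos: [0.5401, -0.0976, 0.0222]
eef_rot: [1.932, 2.477, 0.0]
wrist_force: [-0.4, 0.1, 0.4]
width: 0.0589
gripper_force: 0.0
```

play_rows(commands=[[1,[0,0,0],0],[1,[0,0,0],0],[1,[0,0,0],0],[1,[0,0,0],0],[1,[0,0,0],0]])

```text
t: 3.2
tool_pos: [0.54, -0.0975, 0.0222]
eef_rot: [1.932, 2.477, -0.0]
wrist_force: [-2.0, -0.3, 4.8]
width: 0.0329
gripper_force: 29.5
```

```bash
python3 g.py .5391 -.0975 .028 14.4;python3 look.py s3 240 150 440 290
```

```text
t 3.2 pos [ 0.54   -0.0975  0.0222] yaw 14.07 w 0.0329 shift cm [ 0.03 -0.09 -0.58] roll -0.33 q [-0.3   0.65  1.91 -0.    0.58 -0.54]
```

View pics/s3.png

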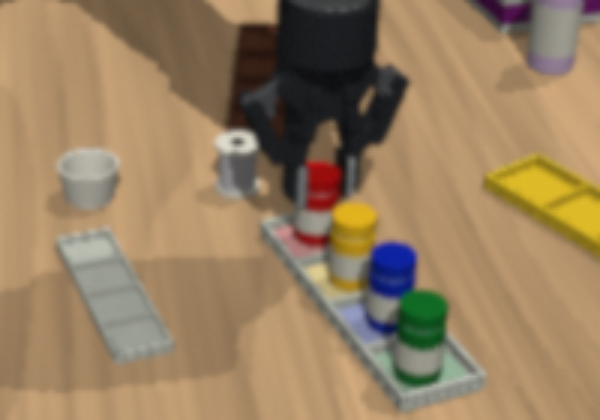

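The jar is held (width 33 mm, 29.5 N). The picture shows red between the pads at (318,195). Next I lift it and carry it across.

play_rows(commands=[[1,[0,0,-1],0],[1,[0,0,-3],0],[1,[0,0,-5],0],[1,[0,0,-7.5],0],[1,[0,0,-9],0]])

```text
t: 3.75
tool_pos: [0.5404, -0.0975, 0.1142]
eef_rot: [1.931, 2.476, 0.001]
wrist_force: [-0.4, 0.9, -1.5]
width: 0.0329
gripper_force: 29.7
```

play_rows(commands=[[1,[3,0.5,0],4],[1,[7,1.2,0],9],[1,[11,2,0],15],[1,[15,2.7,0],20.5],[1,[18.9,3.4,0],25.6]])

```text
t: 4.25
tool_pos: [0.5267, 0.0957, 0.1126]
eef_rot: [2.437, 1.982, 0.001]
wrist_force: [0.5, 0.6, -0.1]
width: 0.0332
gripper_force: 29.8
```

```bash
python3 g.py .5271 .0942 .022 -11.5;python3 look.py s4 240 120 440 260
```

```text
t 4.25 pos [0.5267 0.0957 0.1126] yaw -11.76 w 0.0332 shift cm [-0.14  0.06  9.06] roll -0.26 q [ 0.06  0.49  1.88 -0.    0.77  0.26]
```

View pics/s4.png

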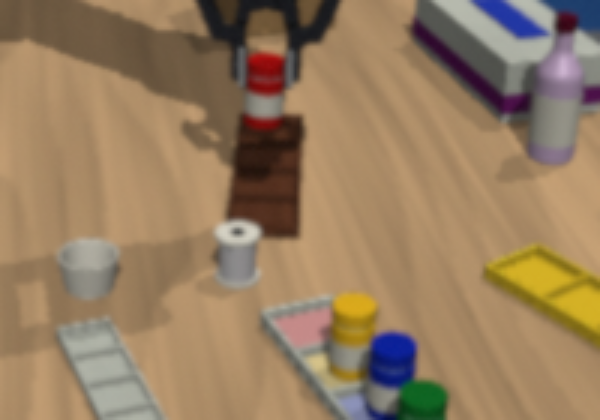

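Red is held upright at (265,90), above the wooden tray. Next I lower it.

play_rows(commands=[[1,[-0.1,0.05,3],0],[1,[-0.1,0.05,6],0],[1,[-0.1,0.05,8],0],[1,[-0.1,0.05,8.8],0],[1,[-0.1,0.05,9.1],0]])

```text
t: 4.8
tool_pos: [0.5272, 0.093, 0.0208]
eef_rot: [-2.433, -1.987, 0.001]
wrist_force: [0.2, 0.4, -0.5]
width: 0.033
gripper_force: 29.9
```

```bash
python3 g.py .5271 .0942 .022 -11.5;python3 look.py s5 240 120 440 260
```

```text
t 4.8 pos [0.5272 0.093  0.0208] yaw -11.53 w 0.033 shift cm [ 0.12 -0.04 -0.12] roll -0.03 q [ 0.05  0.64  1.94 -0.    0.56  0.25]
```

View pics/s5.png

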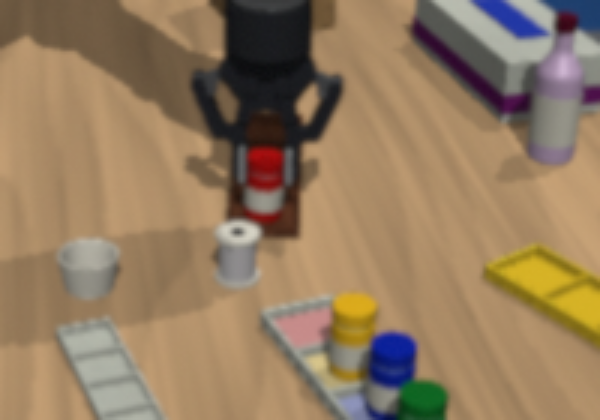

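Red stands in the right-hand compartment. I'll release it and go to yellow.

play_rows(commands=[[1,[0,0,0.1],0],[-1,[0,0,0.1],0],[-1,[0,0,0.1],0],[-1,[0,0,0.1],0],[-1,[0,0,0.1],0]])

```text
t: 5.35
tool_pos: [0.5274, 0.093, 0.0204]
eef_rot: [2.433, 1.987, 0.001]
wrist_force: [-0.0, -0.3, -0.1]
width: 0.085
gripper_force: 0.0
```

play_rows(commands=[[-1,[0,0,0],0],[-1,[0,0,-1.5],0],[-1,[0,0,-4],0],[-1,[0,0,-7],0],[-1,[0,0,-10],0]])

```text
t: 5.85
tool_pos: [0.527, 0.093, 0.121]
eef_rot: [-2.433, -1.987, 0.001]
wrist_force: [0.5, 0.0, 0.1]
width: 0.0856
gripper_force: 0.0
```

play_rows(commands=[[-1,[-4,1.2,0],-5],[-1,[-8.5,2.6,0],-11],[-1,[-13,4,0],-17],[-1,[-17.5,5.5,0],-22],[-1,[-22,6.8,0],-25.9]])

```text
t: 6.35
tool_pos: [0.55, -0.1381, 0.1202]
eef_rot: [1.921, 2.485, 0.0]
wrist_force: [1.0, 0.9, 0.4]
width: 0.0851
gripper_force: 0.0
```

```bash
python3 g.py .5526 -.1565 .021 14.4;python3 look.py s6 240 120 440 260
```

```text
t 6.35 pos [ 0.55   -0.1381  0.1202] yaw 14.58 w 0.0851 shift cm [-1.84 -0.21  9.92] roll 0.18 q [-0.36  0.52  1.8  -0.    0.82 -0.62]
```

View pics/s6.png

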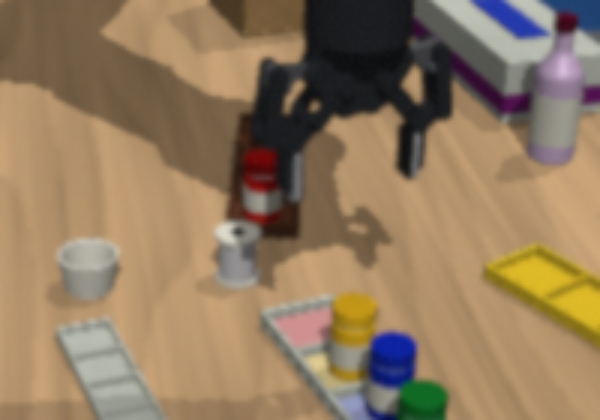

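Red stands free and upright at (262,185) in the wooden tray. I'll go down on yellow and close.

play_rows(commands=[[-1,[-2,-0.2,1],0],[-1,[-2,-0.2,4],0],[-1,[-2,-0.2,7],0],[-1,[-2,-0.2,9],0],[-1,[-2,-0.2,9.9],0]])

```text
t: 6.9
tool_pos: [0.5522, -0.1557, 0.0193]
eef_rot: [-1.925, -2.48, 0.001]
wrist_force: [0.1, -0.5, 0.1]
width: 0.0852
gripper_force: 0.0
```

play_rows(commands=[[1,[0,0,0],0],[1,[0,0,0],0],[1,[0,0,0],0],[1,[0,0,0],0],[1,[0,0,0],0]])

```text
t: 7.4
tool_pos: [0.5535, -0.1562, 0.0222]
eef_rot: [1.925, 2.48, 0.001]
wrist_force: [-1.0, -0.3, 6.7]
width: 0.0329
gripper_force: 29.5
```

play_rows(commands=[[1,[0,0,0],0],[1,[0,0,0],0]])

```text
t: 7.6
tool_pos: [0.5535, -0.1562, 0.0222]
eef_rot: [1.925, 2.48, 0.001]
wrist_force: [-0.6, 0.3, 6.9]
width: 0.033
gripper_force: 29.5
```

```bash
python3 g.py .5388 .152 .02 -11.5
```

```text
t 7.6 pos [ 0.5535 -0.1562  0.0222] yaw 14.37 w 0.033 shift cm [30.22  6.23  0.19] roll 25.87 q [-0.39  0.67  1.84 -0.    0.62 -0.64]
```

play_rows(commands=[[1,[0,0,-1],0],[1,[0,0,-3.5],0],[1,[0,0,-6],0],[1,[0,0,-8.5],0],[1,[0,0,-10],0]])

```text
t: 8.1
tool_pos: [0.5534, -0.1561, 0.1237]
eef_rot: [1.925, 2.48, 0.001]
wrist_force: [-0.3, 0.1, -0.5]
width: 0.0328
gripper_force: 30.1
```

play_rows(commands=[[1,[3,0.6,0],3],[1,[7,1.4,0],6],[1,[11,2.3,0],10],[1,[15,3.1,0],13],[1,[19,3.9,0],17]])

```text
t: 8.6
tool_pos: [0.5433, 0.0393, 0.1219]
eef_rot: [2.274, 2.167, 0.001]
wrist_force: [1.1, -0.9, -0.1]
width: 0.0327
gripper_force: 30.1
```

```bash
python3 g.py .5388 .152 .02 -11.5
```

```text
t 8.6 pos [0.5433 0.0393 0.1219] yaw -2.78 w 0.0327 shift cm [11.24 -1.01 10.19] roll 8.72 q [-0.05  0.49  1.85 -0.    0.8  -0.  ]
```

play_rows(commands=[[1,[4,-0.3,0],3],[1,[8,-0.7,0],6],[1,[11.2,-1.0,0],8.7],[1,[11.2,-1.0,0],8.7]])

```text
t: 9.0
tool_pos: [0.5382, 0.1534, 0.1218]
eef_rot: [2.428, 1.994, 0.001]
wrist_force: [0.9, 0.2, 0.0]
width: 0.0327
gripper_force: 30.1
```

play_rows(commands=[[1,[0,0,3],0],[1,[0,0,6.5],0],[1,[0,0,8.8],0],[1,[0,0,9.8],0],[1,[0,0,10.1],0]])

```text
t: 9.5
tool_pos: [0.5382, 0.1496, 0.0201]
eef_rot: [-2.429, -1.991, 0.003]
wrist_force: [-9.4, -0.9, 21.0]
width: 0.033
gripper_force: 32.3
```

```bash
python3 g.py .5388 .152 .02 -11.5;python3 look.py s7 240 120 440 260
```

```text
t 9.5 pos [0.5382 0.1496 0.0201] yaw -11.34 w 0.033 shift cm [0.24 0.01 0.01] roll 0.16 q [ 0.15  0.66  1.88 -0.    0.6   0.35]
```

View pics/s7.png

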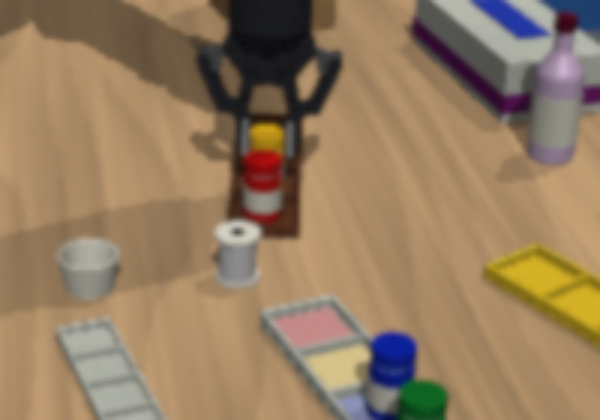

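Yellow has reached the floor (21 N of contact) in the second compartment from the right. I'll ease off, release, retreat and head for blue.

play_rows(commands=[[1,[0,0,-0.1],0],[-1,[0,0,-0.1],0],[-1,[0,0,-0.1],0],[-1,[0,0,-0.1],0],[-1,[0,0,-0.1],0]])

```text
t: 10.05
tool_pos: [0.5389, 0.1501, 0.0213]
eef_rot: [2.43, 1.991, 0.0]
wrist_force: [-0.4, -0.3, 0.5]
width: 0.0852
gripper_force: 0.0
```

play_rows(commands=[[-1,[0,0,0],0],[-1,[0,0,-1.5],0],[-1,[0,0,-4],0],[-1,[0,0,-7],0],[-1,[0,0,-10],0]])

```text
t: 10.55
tool_pos: [0.5385, 0.15, 0.1219]
eef_rot: [-2.43, -1.991, 0.001]
wrist_force: [0.4, 0.2, 0.5]
width: 0.0855
gripper_force: 0.0
```

play_rows(commands=[[-1,[-4,1.1,0],-3],[-1,[-8.5,2.3,0],-6],[-1,[-13,3.5,0],-10],[-1,[-17.5,4.7,0],-14],[-1,[-22,5.9,0],-18]])

```text
t: 11.05
tool_pos: [0.5532, -0.0791, 0.1212]
eef_rot: [2.085, 2.35, 0.0]
wrist_force: [-0.5, -0.1, -0.0]
width: 0.0852
gripper_force: 0.0
```

```bash
python3 g.py .5599 -.2155 .12 14.4
```

```text
t 11.05 pos [ 0.5532 -0.0791  0.1212] yaw 6.85 w 0.0852 shift cm [-13.63  -0.96   0.12] roll -7.55 q [-0.26  0.51  1.82 -0.    0.82 -0.38]
```

play_rows(commands=[[-1,[-4.5,-0.3,0],-3],[-1,[-9,-0.6,0],-6],[-1,[-13.6,-0.9,0],-7.6],[-1,[-13.6,-0.9,0],-7.6]])

```text
t: 11.45
tool_pos: [0.5603, -0.2183, 0.1209]
eef_rot: [1.932, 2.476, -0.001]
wrist_force: [-1.3, 0.6, -0.6]
width: 0.0854
gripper_force: 0.0
```

```bash
python3 g.py .5599 -.2155 .021 14.4
```

```text
t 11.45 pos [ 0.5603 -0.2183  0.1209] yaw 14.07 w 0.0854 shift cm [0.3  0.02 9.99] roll -0.33 q [-0.48  0.56  1.71 -0.    0.87 -0.73]
```

play_rows(commands=[[-1,[0.2,0,1],0],[-1,[0.2,0,4],0],[-1,[0.2,0,7],0],[-1,[0.2,0,9],0],[-1,[0.2,0,9.8],0]])

```text
t: 11.95
tool_pos: [0.5587, -0.2093, 0.0207]
eef_rot: [-1.924, -2.479, 0.001]
wrist_force: [0.3, 1.0, 0.2]
width: 0.0853
gripper_force: 0.0
```

play_rows(commands=[[1,[0,0,0],0],[1,[0,0,0],0],[1,[0,0,0],0],[1,[0,0,0],0],[1,[0,0,0],0]])

```text
t: 12.45
tool_pos: [0.5604, -0.2117, 0.0242]
eef_rot: [1.927, 2.478, 0.001]
wrist_force: [1.0, -0.3, 6.8]
width: 0.0348
gripper_force: 28.7
```

play_rows(commands=[[1,[0,0,0],0],[1,[0,0,0],0]])

```text
t: 12.65
tool_pos: [0.5604, -0.2118, 0.0242]
eef_rot: [1.927, 2.478, 0.001]
wrist_force: [1.2, 0.1, 7.1]
width: 0.0347
gripper_force: 28.7
```

```bash
python3 g.py .5506 .2098 .021 -11.5
```

```text
t 12.65 pos [ 0.5604 -0.2118  0.0242] yaw 14.26 w 0.0347 shift cm [41.1   9.43  0.27] roll 25.76 q [-0.47  0.69  1.78  0.    0.67 -0.72]
```

Blue is held (34.7 mm, 28.7 N), about 4 mm behind the TCP along tool x. I'll allow for that when placing it.

play_rows(commands=[[1,[0,0,-1],0],[1,[0,0,-3.5],0],[1,[0,0,-6],0],[1,[0,0,-8.5],0],[1,[0,0,-10],0]])

```text
t: 13.15
tool_pos: [0.5599, -0.2116, 0.1255]
eef_rot: [1.927, 2.479, 0.0]
wrist_force: [0.0, -0.2, -1.3]
width: 0.0347
gripper_force: 28.9
```

play_rows(commands=[[1,[3,0.7,0],2],[1,[7,1.6,0],5],[1,[11.5,2.6,0],8],[1,[16,3.6,0],11],[1,[20.5,4.6,0],14]])

```text
t: 13.65
tool_pos: [0.5532, 0.0002, 0.1237]
eef_rot: [2.219, 2.224, -0.0]
wrist_force: [1.0, -0.3, -1.8]
width: 0.0351
gripper_force: 28.9
```

```bash
python3 g.py .551 .213 .021 -11.5
```

```text
t 13.65 pos [5.532e-01 2.000e-04 1.237e-01] yaw 0.11 w 0.0351 shift cm [21.29 -0.18 10.26] roll 11.61 q [-0.12  0.5   1.83 -0.    0.81 -0.12]
```

play_rows(commands=[[1,[4.5,0,0],3],[1,[9,-0.1,0],6],[1,[13.5,-0.1,0],9],[1,[18,-0.2,0],11.6],[1,[21.3,-0.2,0],11.6]])

```text
t: 14.15
tool_pos: [0.5501, 0.214, 0.1236]
eef_rot: [-2.43, -1.991, 0.0]
wrist_force: [-0.3, -0.6, -0.6]
width: 0.0346
gripper_force: 28.9
```

play_rows(commands=[[1,[0,0,1],0],[1,[0,0,4],0],[1,[0,0,7],0],[1,[0,0,8.8],0],[1,[0,0,9.4],0]])

```text
t: 14.65
tool_pos: [0.5498, 0.2106, 0.0274]
eef_rot: [-2.429, -1.99, 0.005]
wrist_force: [0.2, -0.3, -1.4]
width: 0.0348
gripper_force: 28.9
```

```bash
python3 g.py .551 .213 .021 -11.5;python3 look.py s8 240 120 440 260
```

```text
t 14.65 pos [0.5498 0.2106 0.0274] yaw -11.36 w 0.0348 shift cm [0.26 0.07 0.64] roll 0.14 q [ 0.25  0.68  1.8  -0.    0.66  0.45]
```

View pics/s8.png

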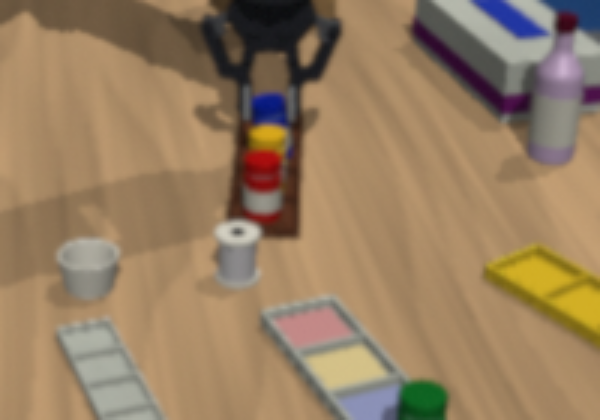

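Blue is a few millimetres above the floor of the third compartment, and red and yellow stand in front of it. I'll finish lowering in small steps and check the force.

play_rows(commands=[[1,[0.2,0.05,0.2],0],[1,[0.2,0.05,0.4],0],[1,[0.2,0.05,0.4],0]])

```text
t: 15.0
tool_pos: [0.552, 0.2135, 0.0257]
eef_rot: [2.429, 1.991, 0.001]
wrist_force: [0.0, -0.0, -0.8]
width: 0.0346
gripper_force: 28.9
```

play_rows(commands=[[1,[0,0,0.15],0],[1,[0,0,0.3],0],[1,[0,0,0.3],0]])

```text
t: 15.3
tool_pos: [0.5519, 0.2135, 0.0224]
eef_rot: [2.43, 1.991, 0.001]
wrist_force: [-0.7, 0.6, 1.9]
width: 0.0348
gripper_force: 29.0
```

play_rows(commands=[[-1,[0,0,0],0],[-1,[0,0,0],0],[-1,[0,0,0],0],[-1,[0,0,0],0],[-1,[0,0,0],0]])

```text
t: 15.8
tool_pos: [0.5517, 0.2134, 0.022]
eef_rot: [2.43, 1.991, -0.0]
wrist_force: [0.2, -1.3, 0.6]
width: 0.0856
gripper_force: 0.0
```

play_rows(commands=[[-1,[0,0,0],0],[-1,[0,0,-1.5],0],[-1,[0,0,-4],0],[-1,[0,0,-7],0],[-1,[0,0,-10],0]])

```text
t: 16.3
tool_pos: [0.5516, 0.2134, 0.1241]
eef_rot: [2.43, 1.991, 0.0]
wrist_force: [0.1, 0.1, -1.3]
width: 0.0852
gripper_force: 0.0
```

play_rows(commands=[[-1,[-4,1.1,0],-2],[-1,[-8.5,2.3,0],-5],[-1,[-13,3.4,0],-7],[-1,[-17.5,4.6,0],-10],[-1,[-22,5.8,0],-12]])

```text
t: 16.8
tool_pos: [0.5653, -0.0155, 0.1234]
eef_rot: [2.205, 2.236, 0.001]
wrist_force: [-0.0, 1.1, 0.5]
width: 0.0853
gripper_force: 0.0
```

```bash
python3 g.py .5804 -.2735 .12 14.4
```

```text
t 16.8 pos [ 0.5653 -0.0155  0.1234] yaw 0.8 w 0.0853 shift cm [-25.82   1.15   0.35] roll -13.6 q [-0.14  0.51  1.8  -0.    0.83 -0.16]
```

play_rows(commands=[[-1,[-5,0.2,0],-3],[-1,[-10,0.4,0],-6],[-1,[-15,0.7,0],-9],[-1,[-20,0.9,0],-12],[-1,[-25,1.15,0],-13.6]])

```text
t: 17.3
tool_pos: [0.5795, -0.2654, 0.1235]
eef_rot: [1.925, 2.481, 0.0]
wrist_force: [0.6, 0.7, 0.9]
width: 0.0855
gripper_force: 0.0
```

play_rows(commands=[[-1,[-0.9,0,0],0],[-1,[-0.9,0,0],0]])

```text
t: 17.5
tool_pos: [0.5817, -0.2735, 0.1227]
eef_rot: [1.931, 2.477, 0.0]
wrist_force: [-0.7, 0.3, 0.9]
width: 0.0858
gripper_force: 0.0
```

```bash
python3 g.py .5804 -.2735 .021 14.4
```

```text
t 17.5 pos [ 0.5817 -0.2735  0.1227] yaw 14.11 w 0.0858 shift cm [ 0.04 -0.13 10.17] roll -0.29 q [-0.54  0.61  1.6  -0.    0.93 -0.79]
```

play_rows(commands=[[-1,[0,-0.1,2],0],[-1,[0,-0.1,5],0],[-1,[0,-0.1,8],0],[-1,[0,-0.1,9.5],0],[-1,[0,-0.1,10.1],0]])

```text
t: 18.0
tool_pos: [0.5807, -0.2707, 0.0203]
eef_rot: [-1.926, -2.48, 0.0]
wrist_force: [0.3, 0.1, 1.5]
width: 0.0852
gripper_force: 0.0
```

play_rows(commands=[[1,[0,0,0],0],[1,[0,0,0],0],[1,[0,0,0],0],[1,[0,0,0],0],[1,[0,0,0],0]])

```text
t: 18.5
tool_pos: [0.5814, -0.2726, 0.0221]
eef_rot: [1.927, 2.479, 0.0]
wrist_force: [-1.2, 0.1, 6.3]
width: 0.0345
gripper_force: 28.8
```

play_rows(commands=[[1,[0,0,0],0],[1,[0,0,0],0]])

```text
t: 18.7
tool_pos: [0.5814, -0.2726, 0.0221]
eef_rot: [1.927, 2.479, 0.0]
wrist_force: [-1.2, 1.1, 6.3]
width: 0.0342
gripper_force: 28.8
```

```bash
python3 g.py .5624 .2676 .021 -11.5
```

```text
t 18.7 pos [ 0.5814 -0.2726  0.0221] yaw 14.26 w 0.0342 shift cm [52.82 11.46  0.06] roll 25.76 q [-0.54  0.74  1.67 -0.    0.73 -0.79]
```

play_rows(commands=[[1,[0,0,-1],0],[1,[0,0,-3.5],0],[1,[0,0,-6],0],[1,[0,0,-8.5],0],[1,[0,0,-10],0]])

```text
t: 19.2
tool_pos: [0.5814, -0.2725, 0.1236]
eef_rot: [1.927, 2.478, 0.0]
wrist_force: [-0.6, -0.2, 0.1]
width: 0.0344
gripper_force: 29.2
```

play_rows(commands=[[1,[4,0.9,0],2],[1,[8.5,1.8,0],4],[1,[13,2.8,0],7],[1,[17.5,3.8,0],9],[1,[22,4.8,0],11]])

```text
t: 19.7
tool_pos: [0.5728, -0.0455, 0.1212]
eef_rot: [-2.159, -2.282, 0.0]
wrist_force: [1.7, 0.2, -0.5]
width: 0.0341
gripper_force: 29.3
```

```bash
python3 g.py .5624 .2676 .12 -11.5
```

```text
t 19.7 pos [ 0.5728 -0.0455  0.1212] yaw 3.16 w 0.0341 shift cm [31.32  0.69  0.12] roll 14.66 q [-0.19  0.53  1.78 -0.    0.84 -0.25]
```

play_rows(commands=[[1,[4.7,0.1,0],2],[1,[9.4,0.2,0],5],[1,[14.1,0.3,0],8],[1,[18.8,0.4,0],11],[1,[23.5,0.5,0],14]])

```text
t: 20.2
tool_pos: [0.5644, 0.1896, 0.1212]
eef_rot: [-2.422, -2.001, 0.0]
wrist_force: [1.7, -0.5, -0.5]
width: 0.0345
gripper_force: 29.3
```

play_rows(commands=[[1,[4,0.2,0],0.7],[1,[7.8,0.3,0],0.7],[1,[7.8,0.3,0],0.7],[1,[7.8,0.3,0],0.7]])

```text
t: 20.6
tool_pos: [0.5818, 0.2644, 0.1207]
eef_rot: [-2.43, -1.991, 0.001]
wrist_force: [0.4, 0.9, 0.2]
width: 0.0343
gripper_force: 29.4
```

```bash
python3 g.py .5624 .2676 .021 -11.5
```

```text
t 20.6 pos [0.5818 0.2644 0.1207] yaw -11.34 w 0.0343 shift cm [-0.06 -1.96  9.97] roll 0.16 q [ 0.32  0.61  1.61 -0.    0.92  0.52]
```

play_rows(commands=[[1,[0,-1.95,0],0],[1,[0,-1.95,3],0],[1,[0,-1.95,6],0],[1,[0,-1.95,8.5],0],[1,[0,-1.95,9.3],0]])

```text
t: 21.1
tool_pos: [0.5621, 0.266, 0.0259]
eef_rot: [-2.432, -1.987, 0.006]
wrist_force: [0.3, 0.4, 0.0]
width: 0.0344
gripper_force: 29.4
```

play_rows(commands=[[1,[0,0,0],0],[1,[0,0,0.3],0],[1,[0,0,0.3],0]])

```text
t: 21.4
tool_pos: [0.5637, 0.2676, 0.026]
eef_rot: [2.431, 1.988, 0.002]
wrist_force: [-0.9, -0.4, -0.7]
width: 0.0343
gripper_force: 29.4
```

```bash
python3 g.py .5624 .2676 .0205 -11.5
```

```text
t 21.4 pos [0.5637 0.2676 0.026 ] yaw -11.45 w 0.0343 shift cm [-0.02 -0.13  0.55] roll 0.05 q [ 0.34  0.71  1.72 -0.    0.71  0.54]
```

play_rows(commands=[[1,[0,-0.1,0.2],0],[1,[0,-0.1,0.4],0],[1,[0,-0.1,0.5],0],[1,[0,-0.1,0.5],0]])

```text
t: 21.8
tool_pos: [0.5623, 0.268, 0.0203]
eef_rot: [2.431, 1.989, 0.0]
wrist_force: [-0.6, 0.9, 2.5]
width: 0.0344
gripper_force: 29.7
```

Green is touching the floor. I'll release it, rise, and swing clear so the top camera can see the tray.

play_rows(commands=[[-1,[0,0,0],0],[-1,[0,0,0],0],[-1,[0,0,0],0],[-1,[0,0,0],0],[-1,[0,0,0],0]])

```text
t: 22.3
tool_pos: [0.5623, 0.2678, 0.02]
eef_rot: [2.432, 1.989, -0.0]
wrist_force: [-0.0, 0.2, 0.6]
width: 0.0858
gripper_force: 0.0
```

play_rows(commands=[[-1,[0,0,0],0],[-1,[0,0,-1.5],0],[-1,[0,0,-5],0],[-1,[0,0,-9],0],[-1,[0,0,-13],0]])

```text
t: 22.8
tool_pos: [0.562, 0.2678, 0.1525]
eef_rot: [2.431, 1.989, 0.0]
wrist_force: [0.4, 0.6, -0.2]
width: 0.0853
gripper_force: 0.0
```

play_rows(commands=[[-1,[-5,0,0],0],[-1,[-10,0,0],0],[-1,[-15,0,0],0],[-1,[-20,0,0],0],[-1,[-25,0,0],0]])

```text
t: 23.3
tool_pos: [0.5121, 0.0212, 0.1513]
eef_rot: [2.43, 1.989, 0.002]
wrist_force: [1.3, 0.2, 0.7]
width: 0.0852
gripper_force: 0.0
```

play_rows(commands=[[-1,[-5,0,0],0],[-1,[-10,0,0],0],[-1,[-15,0,0],0],[-1,[-20,0,0],0],[-1,[-25,0,0],0]])

```text
t: 23.8
tool_pos: [0.4625, -0.2242, 0.1513]
eef_rot: [2.431, 1.988, 0.001]
wrist_force: [0.8, 0.2, 0.1]
width: 0.0858
gripper_force: 0.0
```

play_rows(commands=[[-1,[-5,0,0],0],[-1,[-10,0,0],0],[-1,[-15,0,0],0],[-1,[-20,0,0],0],[-1,[-25,0,0],0]])

```text
t: 24.3
tool_pos: [0.4128, -0.4693, 0.1514]
eef_rot: [2.431, 1.988, -0.0]
wrist_force: [1.3, 0.7, -0.5]
width: 0.0852
gripper_force: 0.0
```

Run:
```python
from h import *
im,d=viewer.camera("top"); cv2.imwrite("pics/t2.png",im[:,:,::-1])
vv,uu=np.mgrid[0:400,0:640]; c,dr=rays("top",np.c_[uu.ravel(),vv.ravel()]); W=(c+dr*d.reshape(-1,1)).reshape(400,640,3)
m=((W[:,:,2]>.052)&(W[:,:,2]<.08)&(W[:,:,0]>.48)&(W[:,:,0]<.62)&(W[:,:,1]>.04)&(W[:,:,1]<.33)).astype(np.uint8)
a=np.deg2rad(78.5); ax=np.array([np.cos(a),np.sin(a)]); px=np.array([ax[1],-ax[0]])
n,l,s,cc=cv2.connectedComponentsWithStats(m)
for i in range(1,n):
    if s[i,4]<60: continue
    P=onplane("top",[cc[i]],.064)[0]; e=P[:2]-[.5447,.1809]; print(s[i,4],cc[i].round(0),P.round(4),"y",(e@ax).round(4),"x",(e@px).round(4),"top",np.median(W[l==i][:,2]).round(4))
```

```text
194 [198. 177.] [0.5579 0.2068 0.064 ] y 0.028 x 0.0078 top 0.064
197 [172. 177.] [0.5563 0.2659 0.064 ] y 0.0856 x -0.0055 top 0.0644
191 [224. 186.] [0.5379 0.1466 0.064 ] y -0.0349 x 0.0001 top 0.0645
184 [247. 192.] [0.5253 0.0953 0.064 ] y -0.0878 x -0.0019 top 0.0643
```

View pics/t2.png

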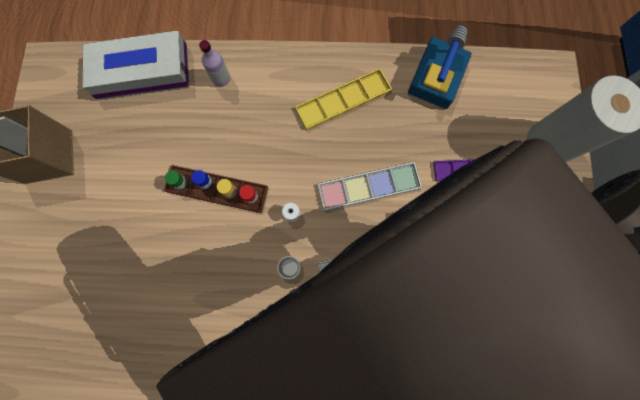

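The top view shows green (175,179), blue (200,178), yellow (226,187) and red (247,194) in the wooden tray, upright and within tolerance. The spool at (290,211) hasn't moved. Handing in.

```bash
python3 -c "from bench import arm; print(arm.close_job())"
```

```text
the job is handed in; nothing more can be done
None
```

The job is handed in: all four jars stand upright in the wooden tray in mirrored order (left to right green, blue, yellow, red), measured within 8 mm of their compartment centres before hand-in, and the spool hasn't moved; no verdict was returned.

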